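Close the carton and stamp its inspection label

ROBOT

A 7-joint arm with a two-finger parallel gripper is mounted at the origin on a cart in front of the work surface, level with it; the furniture and walls round the work are solid. World frame = base frame: x ahead of the robot, y to its left, z up, the work surface at z = 0. Lengths are in m, angles in rad, forces in N, time in s.
With the tool pointing down it reaches from about 0.425 to 0.95 m from the base axis. Payload 16.7 kg.
Tool frame: the origin (TCP) lies at the very end of the fingers, on their centre line; the grasp point (between the pads) lies 19 mm behind it; z points along the fingers, y is the line along which they close (so a half turn about z gives the same grasp; the last joint's range is limited). The gripper opens to 94 mm and grips with 3 to 60 N. Pads are 16 mm wide; open, the fingers measure 119 mm over their backs; the gripper's body (75 mm by 177 mm) begins 78 mm behind the grasp point.
Start: joints at [1.097, 0.426, 0.074, 1.606, -0.034, 1.111, -0.067], TCP at [0.215, -0.64, 0.205] pointing down, gripper open.
Joint ranges: [-2.85, 2.85], [-0.5, 2.14], [-1.23, 1.37], [0.21, 2.46], [-1.02, 4.16], [0.16, 2.05], [-2.73, 2.73]. Speed limits (rad/s): [1.89, 1.89, 2.39, 2.39, 3.01, 3.01, 3.01].

INTERFACE

Orientations are given as a unit quaternion [x, y, z, w].
In Python, from bench import bot gives the robot as it stands.
- The arm moves only by the tool play_rows, never from a script. Its argument "deltas" is a list that holds one entry, the list of rows, each a list of 5 numbers: the finger opening in m, from 0 to 0.094, then the shift along the tool's x, y, z in m, then the turn about the tool's z in degrees. In form: [[[claw, dx, dy, dz, twist], ...]]. A call has 1 to 10 rows; each row is the pose to reach, as a shift and turn from the pose commanded when the call began, along the tool's axes at that moment; what a row does not reach only later rows make up. A row lasts 1/10 s, in which the tool goes at most 50 mm and 8.59 degrees, less where a joint would pass 70% of its speed; a pose out of reach is approached as far as the arm can. A call with a gripper value outside its range is refused whole. The fingers move at their own pace and stop on an object; "newtons" is the grip in N (left out, the last holds). Time passes only in rows, so rows that repeat a pose let the fingers close. It gives the time, the measured TCP pose, the force, the opening and the grip force at its end, in the units of the state.
- bot.read_state(): the state, without advancing time (a new reading comes with each control period).
- bot.get_image(name): name is "side" or "top"; returns the picture (480x640x3 uint8, red, green, blue); there is no depth.
- bot.calibration(name): a dict with "mtx" (3x3 intrinsics, pixels), "R" (3x3) and "t" (3): a world point X has camera coordinates R X + t. Camera axes: x right, y down, z forward; pixel columns grow to the right and rows downward; lengths in m; the calibration is good to about 2 mm. A picture is of the moment at which its call begins. calibration takes no time and is no camera call.
- bot.sign_off(): hands the job in; it is judged then, once.
Trained networks look in the newest picture that a camera, given by its name, has taken for a name from the list of things; names that differ only in an ending like _2 or _b are one class to them, and where a whole thing is asked for, a point or a joint stands for the part that bears it (a point fixed in the world has none). Each returns a list of dicts, best first, with "confidence" (0 to 1); they miss things now and then, are a little off and sometimes report something else, mostly with a low value. They report only what shows in the picture. A call takes as long as a camera call.
- bot.trace(camera, target): "region" (480x640 bool, what is visible of it) and "box" ([left, top, right, bottom] in pixels, round what is visible of it).
- bot.tip_of(camera, target): "xy" ([column, row] in pixels: a listed point, or the origin of a listed thing).
The state is a dict: "t": time; "joint_positions": joint angles; "qd": joint speeds; "tau": joint torques, N m; "ee_pos": TCP position; "orientation": TCP orientation; "force": force on the tool from outside, world axes, zero at the start; "torque": the same for the moment, N m; "gripper_width": finger opening in m; "gripper_force": force on a finger pad.
Only numpy, scipy, OpenCV 4.12 (cv2) and the standard library are available. Lean on these libraries where they do the work, as an engineer would, in place of code of your own. Each camera call takes 0.05 s, during which the arm holds its last target. There are 200 camera calls.

TASK

Close the packed carton: fold the plain flap (robot's right) down flat first, then the flap with the white label on its outside (robot's left) down over it. Then pick up the red hand stamp and press it gently, upright and squarely inside the printed frame on that label, until its sprung foot is pushed all the way in, and finish while still holding it pressed there. Leave the other things on the bench where they are.

Things in the scene. Friction and masses are not known exactly. Their poses are not given: they have to be found in the camera images.
- carton: Brown cardboard carton, packed, about 2.7 kg, loose on the bench: 180 mm along its x (roughly away from the robot), 130 mm along its y (roughly to the robot's left). Origin: centre of its underside, z up. The two short end flaps are already folded in (80 mm up). The two long flaps are 178 mm wide, 95 mm from hinge to free edge, 3 mm thick. Both closed, the top is level, 86.5 mm up.
- flap_plain (a joint): Plain long flap, hinged along the carton's x at y = -65 mm, z = 83 mm. 0 = standing straight up, negative = leaning outward, 1.571 = folded inward, down flat (its stop). Starts between -0.45 and 0.15 rad. Its crease is stiff: it moves with about 1 N at mid-flap and stays where it is left.
- flap_printed (a joint): Labelled long flap, hinged along the carton's x at y = +65 mm, z = 86.5 mm. 0 = standing straight up, negative = leaning outward, 1.571 = folded inward, down flat over the plain flap (its stop). Starts between -0.45 and 0.15 rad. Crease as on the plain flap.
- plain_edge (a point): Middle of the free edge of the plain flap, at its outer face; x along the hinge, z from hinge to free edge.
- printed_edge (a point): Middle of the free edge of the labelled flap, at its outer face; x along the hinge, z from hinge to free edge.
- mark (a point): Centre (small grey cross) of the printed black frame on the white label, on the labelled flap's outer face, 60 mm from its hinge. Inside, the frame is 64 mm along its x (hinge direction) by 48 mm along its z (hinge to free edge); +y points out of the outer face: up once the flap is closed.
- stamp: Self-inking hand stamp standing upright: red flat-sided shell 50 mm (x) by 34 mm (y), 26 to 88 mm high, black cap to 91.5 mm, black foot frame 54 x 38 mm below. 0.14 kg. Origin: centre of the foot's underside while the foot is out, z up. Take it by the shell across its 34 mm. Its long side goes along the frame's long side, either way round.
- stamp_foot (a joint): How far the sprung foot is pushed up into the shell: 0 = out (at rest), 0.012 m = fully in (stop). Spring: 3 N to start, 7.5 N fully in.
- stamp_face (a point): Centre of the underside of the stamp's foot; x along its 54 mm side, y along its 38 mm side, z up.
- solder_spool: Blue reel of solder, 54 mm across, 36 mm high; leave alone. Origin at the centre of its underside.
- flux_tin: Round tan tin, 50 mm across, 20 mm high; leave alone. Origin at the centre of its underside.
- masking_tape: Roll of cream masking tape lying flat, 88 mm across, 26 mm high; leave alone. Origin at the centre of its underside.
- screwdriver: Black-handled screwdriver lying on the bench, 198 mm long, 25 mm thick; leave alone. Origin under its middle.

How it is judged:
On the way, in this order (a step that is already met when the one before it is completed fails the run):
1. the plain flap is folded down flat (within 0.2 rad) while the labelled flap is still up (value of joint flap_plain above 1.37 rad and value of joint flap_printed below 1 rad), for 0.2 s.
2. the labelled flap is folded down over it (both within 0.2 rad of flat) (value of joint each of flap_plain, flap_printed above 1.37 rad), for 0.2 s.
At the end, for the whole second after the job is handed in: Flaps down (plain within 0.2 rad of flat, labelled 0.1); the gripper holds the stamp still on the label: centred within 7 mm each way, long side within 0.15 rad of the frame's, upright within 0.12 rad, foot in by 9.5 mm or more, pressing with 3 to 22 N (value of joint flap_plain above 1.37 rad and value of joint flap_printed above 1.47 rad and x of stamp_face in the frame of mark between -0.007 and 0.007 m and z of stamp_face in the frame of mark between -0.007 and 0.007 m and angle between the x axis of stamp_face and the x axis of mark, either way round below 0.15 rad and angle between stamp's own z axis and vertical below 0.12 rad and value of joint stamp_foot above 0.0095 m and contact force between stamp and carton between 3 and 22 N and contact force between the fingers and stamp above 2 N and linear speed of stamp below 0.02 m/s); the arm keeps its last pose, push and grip.
It fails at once if the stamp is pressed on the carton with more than 40 N (contact force between stamp and carton above 40 N).
It fails at once if one of the other things is moved more than 30 mm (distance of any of solder_spool, flux_tin, masking_tape, screwdriver from where it was at the start of the episode above 0.03 m).
It also fails if it takes over 61 s, if anything falls off the work surface, if the arm or the gripper's body presses on something with over 40 N, if the wrist force passes 120 N, or if a joint passes its speed limit or range.

## Working session

There is one attempt and no reset: what is moved stays moved. The work goes in short steps, Python scripts to look and compute and a tool call to move; the robot and the scene stay as the last step left them, time stands still between calls to the robot, and variables do not carry over. Pictures are saved under pics/ and viewed, at most 10 in all, crops included, and the job is handed in when it is done.

Besides the shell and the picture viewer there is one more tool, called after "Call:" by a JSON object that holds its "api" and its "payload". play_rows: Moves the arm, as the interface text tells. Its arguments: {"type":"object","properties":{"deltas":{"type":"array","items":{"type":"array","items":{"type":"array","items":{"type":"number"}}}},"newtons":{"type":"number"}},"required":["deltas"]}

```bash
mkdir -p pics; ls; python3 - <<'E'
from bench import bot
import cv2
s=bot.read_state(); print({k:s[k] for k in('t','ee_pos','orientation','force','gripper_width')})
for c in('side','top'):
    cv2.imwrite(f'pics/{c}0.png',bot.get_image(c)[:,:,::-1]); k=bot.calibration(c); print(c,k)
    for n in('carton','plain_edge','printed_edge','mark','stamp','stamp_face','solder_spool','flux_tin','masking_tape','screwdriver'):
        print(n,[(r['xy'],round(r['confidence'],2)) for r in bot.tip_of(c,n)[:2]])
E
```

```text
pics
{'t': 0.0, 'ee_pos': array([ 0.21526302, -0.63931687,  0.20479279]), 'orientation': array([ 9.86842660e-01,  1.61682436e-01, -1.36711977e-04, -5.79862688e-04]), 'force': array([ 0.00775107, -0.37292335, -0.80694922]), 'gripper_width': 0.09406666000818999}
side {'mtx': array([[471.70795051,   0.        , 319.40209989],
       [  0.        , 471.70795051, 246.62933157],
       [  0.        ,   0.        ,   1.        ]]), 'R': array([[-9.86730312e-01, -1.62366269e-01,  6.97759566e-04],
       [-7.14993651e-02,  4.30648737e-01, -8.99683003e-01],
       [ 1.45777683e-01, -8.87794380e-01, -4.36543247e-01]]), 't': array([0.54179444, 0.20751123, 1.01427303])}
carton [([345.7, 270.3], 0.71)]
plain_edge [([345.3, 203.0], 0.86)]
printed_edge [([338.6, 220.4], 0.8), ([344.6, 201.8], 0.72)]
mark [([343.1, 231.0], 0.92)]
stamp [([366.1, 395.3], 0.82)]
stamp_face [([365.5, 392.6], 0.5)]
solder_spool [([369.3, 327.8], 0.92), ([341.6, 230.3], 0.53)]
flux_tin [([368.0, 357.6], 0.76)]
masking_tape [([385.6, 245.6], 0.67)]
screwdriver [([268.9, 290.9], 0.61)]
top {'mtx': array([[504.86583712,   0.        , 323.6576173 ],
       [  0.        , 504.86583712, 237.19805101],
       [  0.        ,   0.        ,   1.        ]]), 'R': array([[-0.02647497, -0.99951833, -0.01619184],
       [-0.99005098,  0.02845654, -0.13780161],
       [ 0.138196  ,  0.01238246, -0.99032749]]), 't': array([-0.08319513,  0.57558988,  1.14015826])}
carton [([384.0, 258.2], 0.62)]
plain_edge [([444.4, 244.5], 0.95)]
printed_edge [([360.8, 250.4], 0.64), ([279.9, 300.5], 0.46)]
mark [([363.3, 256.0], 0.75)]
stamp [([194.1, 305.1], 0.88)]
stamp_face [([193.0, 305.8], 0.52)]
solder_spool [([279.6, 305.2], 0.75), ([329.0, 188.3], 0.25)]
flux_tin [([237.7, 301.7], 0.93), ([196.6, 305.8], 0.57)]
masking_tape [([459.7, 298.7], 0.98), ([359.3, 251.3], 0.47)]
screwdriver [([328.1, 190.4], 0.72)]
```

View pics/side0.png

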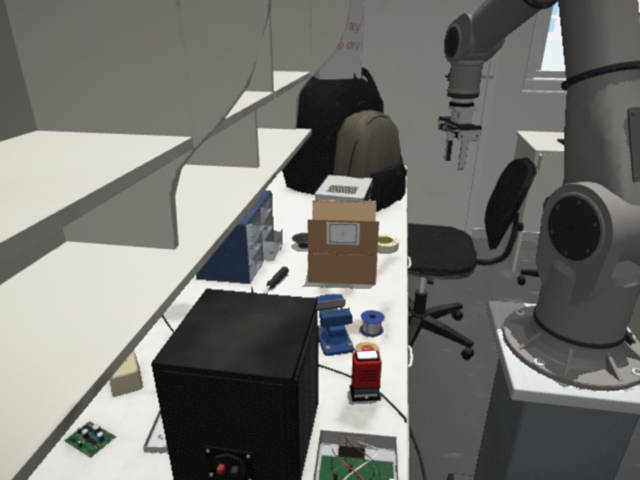

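View pics/top0.png

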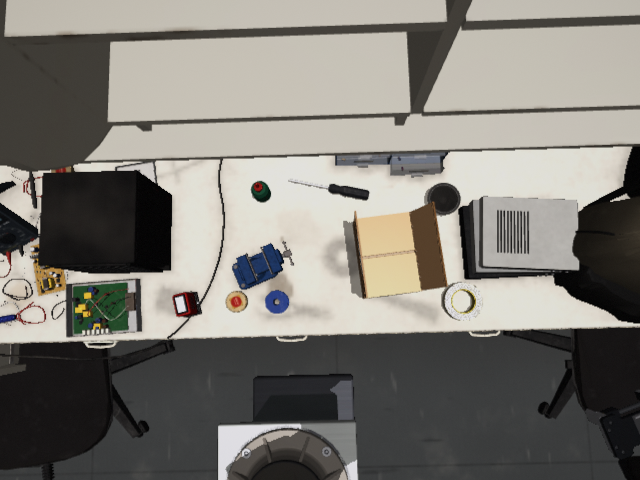

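```bash
cat > h.py <<'E'
from bench import bot
import numpy as np
from scipy.spatial.transform import Rotation as Rot
def ray(c,p):
    k=bot.calibration(c); d=k['R'].T@np.linalg.solve(k['mtx'],[p[0],p[1],1.]); return -k['R'].T@k['t'],d/np.linalg.norm(d)
def onz(c,p,z):
    o,d=ray(c,p); return o+d*(z-o[2])/d[2]
def tri(ps,pt):
    A=np.zeros((3,3));b=np.zeros(3);R=[ray('side',ps),ray('top',pt)]
    for o,d in R:
        P=np.eye(3)-np.outer(d,d);A+=P;b+=P@o
    X=np.linalg.solve(A,b); return X,[round(float(np.linalg.norm(np.cross(X-o,d))),4) for o,d in R]
def proj(c,X):
    k=bot.calibration(c); q=k['mtx']@(k['R']@X+k['t']); return q[:2]/q[2]
E
python3 - <<'E'
from h import *
np.set_printoptions(precision=4,suppress=True)
for n,a,b in(('carton',(345.7,270.3),(384,258.2)),('plain',(345.3,203),(444.4,244.5)),('printed',(338.6,220.4),(360.8,250.4)),('mark',(343.1,231),(363.3,256)),('stamp',(366,395),(194,305)),('spool',(369.3,327.8),(279.6,305.2)),('tin',(368,357.6),(237.7,301.7)),('tape',(385.6,245.6),(459.7,298.7)),('sd',(268.9,290.9),(328.1,190.4))):
    print(n,*tri(a,b), onz('top',b,0))
E
```

```text
carton [ 0.5193 -0.2417  0.0015] [0.0041, 0.0041] [ 0.5236 -0.2417  0.    ]
plain [ 0.5334 -0.3521  0.1571] [0.0006, 0.0006] [ 0.5525 -0.3878  0.    ]
printed [ 0.5271 -0.176   0.1764] [0.0027, 0.0027] [ 0.544  -0.1869  0.    ]
mark [ 0.5173 -0.1828  0.1456] [0.0015, 0.0015] [ 0.5303 -0.1924  0.    ]
stamp [ 0.4246  0.2169 -0.0097] [0.0001, 0.0001] [0.4246 0.2142 0.    ]
spool [ 0.4257  0.0108 -0.003 ] [0.007, 0.007] [0.4187 0.0103 0.    ]
tin [ 0.429   0.1112 -0.0067] [0.0007, 0.0007] [0.4296 0.1099 0.    ]
tape [ 0.4174 -0.4155  0.0025] [0.0051, 0.0051] [ 0.4226 -0.4162  0.    ]
sd [ 0.6975 -0.1122 -0.006 ] [0.0023, 0.0023] [ 0.6937 -0.1125  0.    ]
```

The side view shows the carton at about (343,245) with the label facing the camera and the stamp at (366,375). The top view shows the carton with both flaps up at (400,255), the stamp at (187,303), the tape at (462,300) and a grey box right of x=462. Next I'll fit the poses to the silhouettes.

```bash
cat > fit.py <<'E'
from h import *
import cv2
from scipy.optimize import minimize
def hullmask(c,polys):
    m=np.zeros((480,640),np.uint8)
    for P in polys:
        q=np.array([proj(c,X) for X in P]); cv2.fillConvexPoly(m,cv2.convexHull((q*16).round().astype(np.int32)),255,cv2.LINE_AA,4)
    return m/255.
def box(x0,x1,y0,y1,z0,z1): return np.array([[x,y,z] for x in(x0,x1) for y in(y0,y1) for z in(z0,z1)])
def place(p,polys):
    R=Rot.from_euler('z',p[2]).as_matrix(); return [P@R.T+[p[0],p[1],0] for P in polys]
def carton(p):
    a,b=p[3],p[4]; F=[box(-.09,.09,-.065,.065,0,.083)]
    for s,t,zh in((-1,a,.083),(1,b,.0865)):
        F.append(np.array([[x,s*(.065-r*np.sin(t)-w*np.cos(t)),zh+r*np.cos(t)-w*np.sin(t)] for x in(-.089,.089) for r in(0,.095) for w in(0,.003)]))
    return place(p,F)
def stamp(p): return place(p,[box(-.027,.027,-.019,.019,0,.026),box(-.025,.025,-.017,.017,.026,.0915)])
def fit(model,masks,p0,step):
    f=lambda p:sum(np.abs(hullmask(c,model(p))-m).sum()/max(m.sum(),1) for c,m in masks.items())
    best=None
    for k in range(3):
        S=np.vstack([p0]+[p0+np.eye(len(p0))[i]*step[i]*(-1)**k for i in range(len(p0))])
        r=minimize(f,p0,method='Nelder-Mead',options=dict(initial_simplex=S,maxiter=400,xatol=1e-5,fatol=1e-4)); p0=r.x
    return r.x,r.fun
E
python3 - <<'E'
from fit import *
np.set_printoptions(precision=4,suppress=True)
def tr(c,n):
    bot.get_image(c); r=bot.trace(c,n); print(c,n,[(round(q['confidence'],2),q['box']) for q in r[:2]]); return r[0]['region'].astype(float)
M={c:tr(c,'carton') for c in('top','side')}
np.savez('m.npz',**M)
for y in(0.1,-.1): print(fit(carton,M,np.array([.52,-.242,y,-.4,0.]),[.01,.01,.1,.2,.2]))
M={c:tr(c,'stamp') for c in('top','side')}
for y in(0.2,-.2,1.5): print(fit(stamp,M,np.array([.425,.217,y]),[.01,.01,.2]))
print(fit(stamp,{'top':M['top']},np.array([.425,.217,0.1]),[.01,.01,.2]))
print('greybox',tri((343,188),(514,218)))
E
```

```text
top carton [(0.96, [353.7, 204.3, 444.8, 297.5])]
side carton [(0.76, [309.5, 201.7, 380.9, 283.1])]Traceback (most recent call last):
  File "<stdin>", line 7, in <module>
  File "fit.py", line 23, in fit
    r=minimize(f,p0,method='Nelder-Mead',options=dict(initial_simplex=S,maxiter=400,xatol=1e-5,fatol=1e-4)); p0=r.x
    res = _minimize_neldermead(fun, x0, args, callback, bounds=bounds,
                               **options)
    fxr = func(xr)
    fx = function(np.copy(x), *(wrapper_args + args))
  File "fit.py", line 19, in <lambda>
    f=lambda p:sum(np.abs(hullmask(c,model(p))-m).sum()/max(m.sum(),1) for c,m in masks.items())
               ~~~^^^^^^^^^^^^^^^^^^^^^^^^^^^^^^^^^^^^^^^^^^^^^^^^^^^^^^^^^^^^^^^^^^^^^^^^^^^^^^
  File "fit.py", line 19, in <genexpr>
    f=lambda p:sum(np.abs(hullmask(c,model(p))-m).sum()/max(m.sum(),1) for c,m in masks.items())
                          ~~~~~~~~^^^^^^^^^^^^
  File "fit.py", line 7, in hullmask
    q=np.array([proj(c,X) for X in P]); cv2.fillConvexPoly(m,cv2.convexHull((q*16).round().astype(np.int32)),255,cv2.LINE_AA,4)
                ~~~~^^^^^
  File "h.py", line 14, in proj
    k=bot.calibration(c); q=k['mtx']@(k['R']@X+k['t']); return q[:2]/q[2]
ValueError: time passes only in moves, steps and waits
```

```bash
sed -i 's/bot.calibration(c)/K(c)/; s/^import numpy as np/import numpy as np, functools\nK=functools.cache(bot.calibration)/' h.py; cat > run.py <<'E'
from fit import *
np.set_printoptions(precision=4,suppress=True)
def tr(c,n):
    bot.get_image(c); r=bot.trace(c,n); print(c,n,[(round(q['confidence'],2),q['box']) for q in r[:2]]); return r[0]['region'].astype(float)
E
python3 - <<'E'
from run import *
M=dict(np.load('m.npz'))
for y in(0.1,-.1): print(fit(carton,M,np.array([.52,-.242,y,-.4,0.]),[.01,.01,.1,.2,.2]))
M={c:tr(c,'stamp') for c in('top','side')}
for y in(0.2,-.2,1.5): print(fit(stamp,M,np.array([.425,.217,y]),[.01,.01,.2]))
print(fit(stamp,{'top':M['top']},np.array([.425,.217,0.1]),[.01,.01,.2]))
print('greybox',tri((343,188),(514,218)))
s=bot.read_state(); print(s['t'],Rot.from_quat(s['orientation']).as_matrix())
E
```

```text
(array([ 0.5257, -0.2427,  0.0943, -0.3348, -0.0627]), np.float64(0.08794470475586463))
(array([ 0.5257, -0.2428,  0.0946, -0.3364, -0.0615]), np.float64(0.08808698081123142))
top stamp [(0.68, [173.3, 291.1, 203.1, 318.5]), (0.33, [357.1, 243.5, 367.1, 298.0])]
side stamp [(0.72, [351.8, 349.8, 381.5, 405.9]), (0.32, [309.4, 219.1, 377.1, 255.6])]
(array([0.427 , 0.2192, 0.0461]), np.float64(0.40637775227191486))
(array([0.4266, 0.2194, 0.0364]), np.float64(0.407953125426472))
(array([0.4265, 0.2206, 1.1995]), np.float64(0.6384801166353908))
(array([0.4253, 0.2188, 0.063 ]), np.float64(0.19001603980490359))
greybox (array([ 0.5718, -0.5031,  0.1514]), [0.0148, 0.0148])
1.5 [[ 0.9477  0.3191  0.    ]
 [ 0.3191 -0.9477  0.    ]
 [ 0.     -0.     -1.    ]]
```

```bash
cat >> run.py <<'E'
import sys
def delta(pts,phi_deg=None,frm=None):
    """world targets -> tool-axis shifts (mm) and twist from present pose"""
    s=bot.read_state(); R=Rot.from_quat(s['orientation']).as_matrix(); p=s['ee_pos']
    ph=np.degrees(np.arctan2(R[1,0],R[0,0]))
    print('t',round(s['t'],2),'ee',p,'phi',round(ph,2),'F',s['force'],'w',round(s['gripper_width'],4))
    for q in pts: print(np.round(R.T@(np.array(q)-p)*1000,1), None if phi_deg is None else round((ph-phi_deg+180)%360-180,1))
E
python3 - <<'E'
from run import *
import cv2
for z in(.3,.45,.6): print(z,onz('top',(300,155),z),onz('top',(300,120),z))
print(onz('top',(480,240),.15))
im=bot.get_image('top'); cv2.imwrite('pics/st.png',cv2.resize(im[270:330,150:300,::-1],None,fx=5,fy=5,interpolation=cv2.INTER_CUBIC))
p=[.5257,-.2427]; c=np.array([np.cos(.094),np.sin(.094)]); n=np.array([-c[1],c[0]])
delta([[*(p+u*n),z] for u,z in((-.125,.26),(-.125,.13))],95.4)
E
```

```text
0.3 [ 0.6921 -0.0625  0.3   ] [ 0.7599 -0.0638  0.3   ]
0.45 [ 0.6454 -0.0709  0.45  ] [ 0.7021 -0.0721  0.45  ]
0.6 [ 0.5988 -0.0794  0.6   ] [ 0.6442 -0.0803  0.6   ]
[ 0.5422 -0.4288  0.15  ]
t 1.55 ee [ 0.2154 -0.6397  0.2055] phi 18.61 F [ 0.3533 -0.8041  0.075 ] w 0.0938
[ 392.2 -155.5  -54.5] -76.8
[ 392.2 -155.5   75.5] -76.8
```

View pics/st.png

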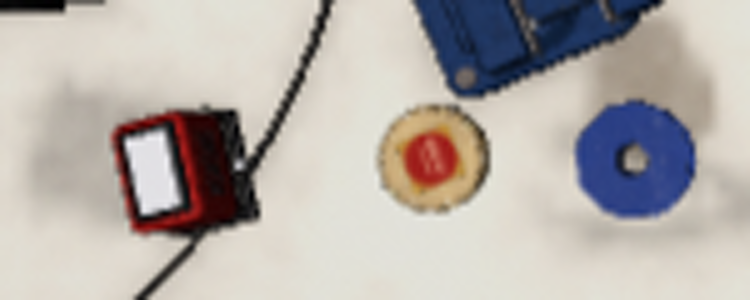

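The stamp's cap spans (115–195, 115–235) in the crop. Its long side lies roughly along world x, turned slightly. Now I'll approach the outside of the plain flap.

Call:
{"api": "play_rows", "payload": {"deltas": [[[0.05, 0.0, 0.0, -0.05, 0], [0.05, 0.39, -0.155, -0.055, -76.8], [0.05, 0.39, -0.155, -0.055, -76.8], [0.05, 0.39, -0.155, -0.055, -76.8], [0.05, 0.39, -0.155, -0.055, -76.8], [0.05, 0.39, -0.155, -0.055, -76.8], [0.05, 0.39, -0.155, -0.055, -76.8], [0.05, 0.39, -0.155, -0.055, -76.8], [0.05, 0.39, -0.155, -0.055, -76.8], [0.05, 0.39, -0.155, -0.055, -76.8]]]}}

```text
t: 2.55
ee_pos: [0.5393, -0.3637, 0.2607]
orientation: [0.669, 0.744, 0.001, 0.0]
force: [-0.6, 0.4, 0.1]
gripper_width: 0.0498
gripper_force: 0.0
```

```bash
cat > path.py <<'E'
from run import *
p=np.array([.5257,-.2427]); c=np.array([np.cos(.094),np.sin(.094)]); n=np.array([-c[1],c[0]])
def W(v,z,u=0): return [*(p+u*c+v*n),z]
E
python3 - <<'E'
from path import *
delta([W(-.125,.26),W(-.125,.13)],95.4)
E
```

```text
t 2.55 ee [ 0.5393 -0.3637  0.2607] phi 96.07 F [-0.5611  0.3786  0.0887] w 0.0498
[-3.2 -2.3  0.7] 0.7
[ -3.4  -2.5 130.7] 0.7
```

Call:
{"api": "play_rows", "payload": {"deltas": [[[0.05, 0.0, 0.0, 0.13, 0], [0.05, 0.0, 0.0, 0.13, 0], [0.05, 0.0, 0.0, 0.13, 0], [0.05, 0.02, 0.0, 0.128, 0], [0.05, 0.04, 0.0, 0.125, 0], [0.05, 0.055, 0.0, 0.123, 0], [0.05, 0.072, 0.0, 0.124, 0], [0.05, 0.082, 0.0, 0.129, 0], [0.05, 0.092, 0.0, 0.135, 0], [0.05, 0.1, 0.0, 0.144, 0]]]}}

```text
t: 3.55
ee_pos: [0.5264, -0.2681, 0.1164]
orientation: [0.673, 0.74, 0.0, 0.0]
force: [0.7, 0.4, 1.5]
gripper_width: 0.0501
gripper_force: 0.5
```

```bash
python3 - <<'E'
from path import *
import cv2
a,b=[bot.get_image(c)[:,:,::-1] for c in('top','side')]
cv2.imwrite('pics/p1.png',cv2.resize(np.hstack([a[170:330,310:510],b[150:310,240:440]]),None,fx=2,fy=2))
delta([W(-.0152,.1055),W(-.008,.088),W(-.008,.083)])
E
```

```text
t 3.65 ee [ 0.5254 -0.2674  0.115 ] phi 95.47 F [ 0.441  -0.2772  0.1483] w 0.05
[9.3 2.6 9.5] None
[16.5  2.7 27. ] None
[16.5  2.7 32. ] None
```

View pics/p1.png

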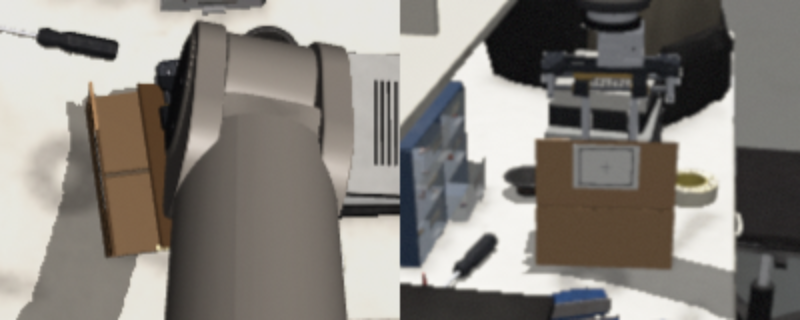

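The picture shows the plain flap folding in, with its free edge near x=145 in the left crop. The labelled flap is still up.

Call:
{"api": "play_rows", "payload": {"deltas": [[[0.05, 0.005, 0.0, 0.005, 0], [0.05, 0.01, 0.0, 0.012, 0], [0.05, 0.013, 0.0, 0.02, 0], [0.05, 0.016, 0.0, 0.026, 0], [0.05, 0.016, 0.0, 0.029, 0], [0.05, 0.016, 0.0, 0.031, 0], [0.05, 0.016, 0.0, 0.031, 0], [0.05, 0.016, 0.0, 0.031, 0]]]}}

```text
t: 4.45
ee_pos: [0.5247, -0.253, 0.0856]
orientation: [0.673, 0.74, 0.0, 0.0]
force: [-0.8, 0.5, -0.3]
gripper_width: 0.0501
gripper_force: 0.0
```

Call:
{"api": "play_rows", "payload": {"deltas": [[[0.05, 0.0, 0.0, -0.18, 0], [0.05, 0.0, 0.0, -0.18, 0], [0.05, 0.0, 0.0, -0.18, 0], [0.05, 0.0, 0.0, -0.18, 0], [0.05, 0.14, 0.0, -0.18, 0], [0.05, 0.14, 0.0, -0.18, 0], [0.05, 0.14, 0.0, -0.18, 0], [0.05, 0.14, 0.0, -0.16, 0], [0.05, 0.14, 0.0, -0.16, 0]]]}}

```text
t: 5.35
ee_pos: [0.5104, -0.1127, 0.2444]
orientation: [0.672, 0.74, -0.001, -0.001]
force: [-0.9, -0.1, -0.7]
gripper_width: 0.0501
gripper_force: 0.0
```

```bash
python3 - <<'E'
from run import *
M={c:tr(c,'carton') for c in('side',)}
print([ (r['xy'],r['confidence']) for r in bot.tip_of('side','mark')[:1]])
for x in ([.5257,-.2427,.094,1.53,-.06],): print(fit(lambda q:carton([*q[:3],1.55,q[3]]),M,np.array([.5257,-.2427,.094,-.06]),[.005,.005,.03,.1]))
import path
path.delta([path.W(.127,.135)],95.4)
E
```

```text
side carton [(0.87, [307.9, 220.8, 382.8, 281.4])]
[([342.8, 232.5], 0.77)]
(array([ 0.527 , -0.2426,  0.113 , -0.1255]), np.float64(0.046174863387978146))
t 5.5 ee [ 0.5116 -0.1145  0.2461] phi 95.33 F [-0.4104 -0.3174  0.2132] w 0.0502
[ -2.    2.  111.1] -0.1
```

Call:
{"api": "play_rows", "payload": {"deltas": [[[0.05, 0.0, 0.0, 0.108, 0], [0.05, 0.0, 0.0, 0.108, 0], [0.05, 0.0, 0.0, 0.108, 0], [0.05, -0.025, 0.0, 0.107, 0], [0.05, -0.045, 0.0, 0.105, 0], [0.05, -0.062, 0.0, 0.105, 0], [0.05, -0.079, 0.0, 0.106, 0], [0.05, -0.09, 0.0, 0.112, 0], [0.05, -0.099, 0.0, 0.118, 0], [0.05, -0.107, 0.0, 0.127, 0]]]}}

```text
t: 6.5
ee_pos: [0.5218, -0.2205, 0.1183]
orientation: [0.673, 0.74, 0.0, 0.0]
force: [-0.2, 1.6, 0.3]
gripper_width: 0.05
gripper_force: 0.5
```

```bash
python3 - <<'E'
from path import *
delta([W(.0152,.109),W(.008,.0915),W(.008,.0865)])
E
```

```text
t 6.5 ee [ 0.5218 -0.2205  0.1183] phi 95.4 F [-0.168   1.5779  0.3094] w 0.05
[-7.2  1.8  9.3] None
[-14.4   1.7  26.8] None
[-14.4   1.7  31.8] None
```

Call:
{"api": "play_rows", "payload": {"deltas": [[[0.05, -0.005, 0.0, 0.006, 0], [0.05, -0.009, 0.0, 0.013, 0], [0.05, -0.012, 0.0, 0.02, 0], [0.05, -0.014, 0.0, 0.027, 0], [0.05, -0.014, 0.0, 0.032, 0], [0.05, -0.014, 0.0, 0.034, 0], [0.05, -0.014, 0.0, 0.034, 0], [0.05, -0.014, 0.0, 0.034, 0], [0.05, -0.014, 0.0, 0.034, 0]]]}}

```text
t: 7.4
ee_pos: [0.523, -0.2342, 0.0862]
orientation: [0.673, 0.74, -0.0, 0.001]
force: [-10.8, 2.3, 32.1]
gripper_width: 0.0501
gripper_force: 16.3
```

Call:
{"api": "play_rows", "payload": {"deltas": [[[0.08, 0.0, 0.0, -0.2, 0], [0.08, 0.0, 0.0, -0.2, 0], [0.08, 0.0, 0.0, -0.2, 0], [0.08, 0.0, 0.0, -0.2, 0], [0.08, 0.0, 0.0, -0.2, 0], [0.08, 0.15, 0.0, -0.2, 40], [0.08, 0.15, 0.0, -0.2, 40], [0.08, 0.15, 0.0, -0.2, 40], [0.08, 0.15, 0.0, -0.2, 40], [0.08, 0.15, 0.0, -0.2, 40]]]}}

```text
t: 8.4
ee_pos: [0.5086, -0.0818, 0.2846]
orientation: [0.886, 0.464, 0.0, 0.0]
force: [-0.2, -0.5, 0.9]
gripper_width: 0.0801
gripper_force: 0.0
```

```bash
python3 - <<'E'
from run import *
import cv2
a,b=[bot.get_image(c) for c in('top','side')]
cv2.imwrite('pics/p2.png',np.hstack([cv2.resize(a[190:330,150:490],(680,280)),np.zeros((280,0,3),np.uint8)])[:,:,::-1])
# red shell masks by colour
M={}
for c,im in(('top',a),('side',b)):
    h=cv2.cvtColor(im,cv2.COLOR_RGB2HSV); m=(((h[...,0]<8)|(h[...,0]>172))&(h[...,1]>130)&(h[...,2]>40)).astype(np.uint8)
    r=(165,285,206,325) if c=='top' else (345,340,390,410)
    z=np.zeros_like(m); z[r[1]:r[3],r[0]:r[2]]=m[r[1]:r[3],r[0]:r[2]]
    pts=cv2.findNonZero(z); hh=cv2.convexHull(pts); g=np.zeros_like(m); cv2.fillConvexPoly(g,hh,1); M[c]=g.astype(float); print(c,cv2.boundingRect(pts),z.sum())
shell=lambda p:place(p,[box(-.025,.025,-.017,.017,.026,.0895)])
for y in(.1,.4): print(fit(shell,M,np.array([.425,.217,y]),[.01,.01,.2]))
for c in M: print(c,fit(shell,{c:M[c]},np.array([.425,.217,.15]),[.01,.01,.2]))
delta([])
for n in('mark','printed_edge'):
  for c in('top','side'): print(n,c,[(r['xy'],round(r['confidence'],2)) for r in bot.tip_of(c,n)[:2]])
E
```

```text
top (173, 292, 24, 24) 184
side (352, 345, 29, 43) 812
(array([0.4271, 0.2194, 0.0226]), np.float64(0.41230775288181376))
(array([0.4272, 0.2194, 0.0285]), np.float64(0.4126807885135313))
top (array([0.427 , 0.2196, 0.0234]), np.float64(0.24903636668342546))
side (array([0.428 , 0.2176, 0.0729]), np.float64(0.1529775209435025))
t 8.5 ee [ 0.5086 -0.0841  0.2844] phi 55.32 F [-0.6056 -0.2813 -0.1698] w 0.08
mark top [([388.7, 254.4], 0.58)]
mark side [([340.4, 242.2], 0.74), ([340.9, 239.8], 0.48)]
printed_edge top [([399.7, 249.9], 0.56)]
printed_edge side [([340.7, 237.7], 0.78)]
```

View pics/p2.png

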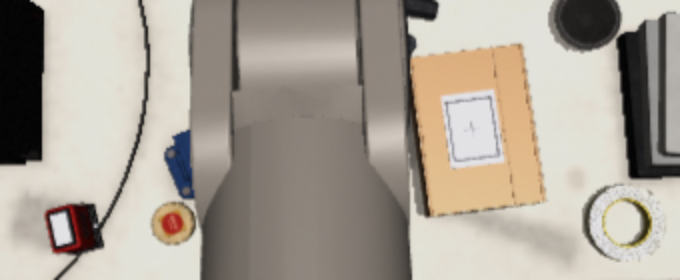

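The carton is closed, with the label's cross at crop (472,128), i.e. top image (386,254). I'll refine the stamp yaw and the frame from corners.

```bash
python3 - <<'E'
from path import *
import cv2
q=[onz('top',x,.09) for x in((172.6,295.4),(187,292.4),(191,314.4),(177,317))]
print(np.array(q)[:,:2], 'centre',np.mean(q,0))
for i,j in((2,1),(3,0)): d=q[j]-q[i]; print('long',np.linalg.norm(d),np.arctan2(d[1],d[0]))
for i,j in((1,0),(2,3)): d=q[j]-q[i]; print('short',np.linalg.norm(d),np.arctan2(-d[0],d[1]))
im=bot.get_image('top')
h=cv2.cvtColor(im,cv2.COLOR_RGB2HSV)
# white cap label (px) and carton white label
for nm,r,z in(('cap',(170,288,196,322),.0915),('label',(365,228,405,280),.0865)):
    m=np.zeros(h.shape[:2],np.uint8); s=np.s_[r[1]:r[3],r[0]:r[2]]
    m[s]=((h[s][...,1]<50)&(h[s][...,2]>170)); 
    n,l,st,ce=cv2.connectedComponentsWithStats(m); k=1+st[1:,4].argmax(); cn=cv2.findNonZero((l==k).astype(np.uint8))
    hull=cv2.convexHull(cn)
    (W0)=np.array([onz('top',p,z)[:2] for p in hull[:,0,:].astype(float)])
    rc=cv2.minAreaRect((W0*1e4).astype(np.float32)); print(nm,st[k],np.array(rc[0])/1e4,np.array(rc[1])/1e4,rc[2],np.radians(rc[2]))
cv2.imwrite('pics/z.png',np.hstack([cv2.resize(im[285:325,165:215,::-1],(400,320),interpolation=cv2.INTER_CUBIC),cv2.resize(im[215:295,350:430,::-1],(320,320),interpolation=cv2.INTER_CUBIC)]))
print('mark model',W(.005,.0865),proj('top',np.array(W(.005,.0865))),onz('top',(386,254),.0865),onz('top',(388.7,254.4),.0865),onz('side',(340.4,242.2),.0865))
E
```

```text
[[0.4458 0.2374]
 [0.4515 0.2056]
 [0.4032 0.1962]
 [0.3983 0.227 ]] centre [0.4247 0.2166 0.09  ]
long 0.049233728458891096 0.19111558036275444
long 0.04856938698493485 0.216079538010022
short 0.03239018001070348 0.17800889873088704
short 0.031194581273847697 0.15571773073362621
cap [170 288  26  34 281] [0.4254 0.2161] [0.0557 0.072 ] 88.50701904296875 1.5447388934251254
label [371 235  31  39 928] [ 0.5248 -0.2371] [0.0825 0.06  ] 5.814197063446045 0.10147688211691913
mark model [np.float64(0.5252306918476043), np.float64(-0.23772207373918666), 0.0865] [386.1323 253.7704] [ 0.5247 -0.2374  0.0865] [ 0.5237 -0.2434  0.0865] [ 0.5315 -0.2405  0.0865]
```

View pics/z.png

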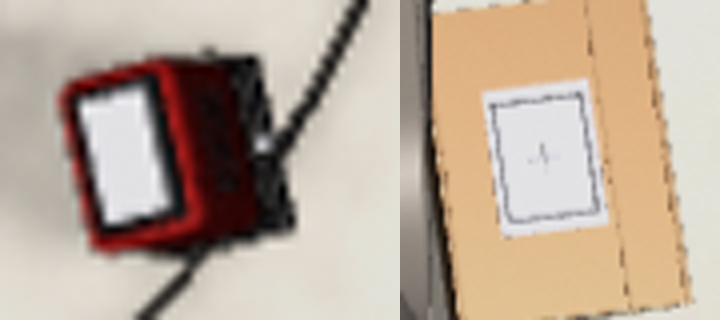

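```bash
python3 - <<'E'
from run import *
for a,b in(((318,300),(135,172)),((290,375),(140,268)),((318,300),(140,268))): print(tri(a,b))
for z in(0,.1,.2,.3): print(z,onz('top',(170,270),z),onz('top',(138,270),z))
delta([[.4247,.2166,.25],[.4247,.2166,.055]],10.6)
E
```

```text
(array([0.5936, 0.2593, 0.2429]), [0.0882, 0.0882])
(array([0.527 , 0.3105, 0.1012]), [0.0197, 0.0197])
(array([0.5026, 0.2626, 0.2201]), [0.0056, 0.0056])
0 [0.5096 0.2729 0.    ] [0.5117 0.3503 0.    ]
0.1 [0.5013 0.2409 0.1   ] [0.5033 0.3119 0.1   ]
0.2 [0.4931 0.2089 0.2   ] [0.4949 0.2734 0.2   ]
0.3 [0.4848 0.1768 0.3   ] [0.4864 0.235  0.3   ]
t 8.75 ee [ 0.5087 -0.085   0.2844] phi 55.52 F [0.3356 0.858  0.3614] w 0.0803
[ 201.1 -240.    34.4] 44.9
[ 201.1 -240.   229.4] 44.9
```

Call:
{"api": "play_rows", "payload": {"deltas": [[[0.07, 0.201, -0.24, 0.0, 44.9], [0.07, 0.201, -0.24, 0.0, 44.9], [0.07, 0.201, -0.24, 0.0, 44.9], [0.07, 0.201, -0.24, 0.0, 44.9], [0.07, 0.201, -0.24, 0.0, 44.9], [0.07, 0.201, -0.24, 0.0, 44.9], [0.07, 0.201, -0.24, 0.0, 44.9], [0.07, 0.201, -0.24, 0.1, 44.9], [0.07, 0.201, -0.24, 0.1, 44.9], [0.07, 0.201, -0.24, 0.1, 44.9]]]}}

```text
t: 9.75
ee_pos: [0.4223, 0.2157, 0.18]
orientation: [0.996, 0.093, -0.004, 0.001]
force: [-0.2, 0.1, 0.8]
gripper_width: 0.0699
gripper_force: 0.0
```

```bash
python3 - <<'E'
from run import *
delta([[.4247,.2166,.055]],10.6)
b=bot.get_image('side')
import cv2; cv2.imwrite('pics/g.png',cv2.resize(b[220:420,260:460,::-1],(600,600)))
E
```

```text
t 9.75 ee [0.4223 0.2157 0.18  ] phi 10.65 F [-0.1653  0.1249  0.7666] w 0.0699
[  3.5  -0.6 125. ] 0.1
```

View pics/g.png

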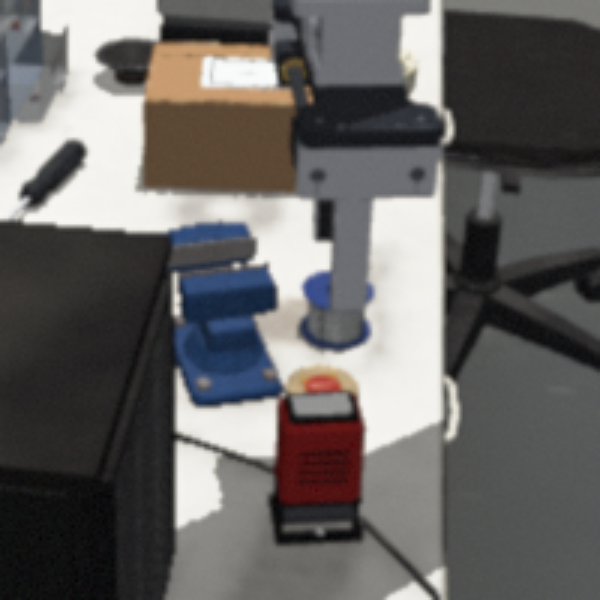

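The stamp's top is at about (367,353) in the side image and the front fingertip at about (376,323). I'll check that against projection.

```bash
python3 - <<'E'
from run import *
s=bot.read_state();R=Rot.from_quat(s['orientation']).as_matrix();p=s['ee_pos']
for y in(-.035,-.0475): 
  for x in (-.008,.008): print(y,x,proj('side',p+R@[x,y,0]))
for P in stamp([.4247,.2166,.185])[1:]: print([proj('side',q).round() for q in P[1::2]])
E
```

```text
-0.035 -0.008 [378.794  320.3588]
-0.035 0.008 [369.0475 320.5179]
-0.0475 -0.008 [379.8411 324.8297]
-0.0475 0.008 [369.951  324.9928]
[array([381., 346.]), array([384., 358.]), array([354., 346.]), array([355., 358.])]
```

Call:
{"api": "play_rows", "payload": {"deltas": [[[0.07, 0.004, 0.0, 0.05, 0], [0.07, 0.004, 0.0, 0.09, 0], [0.07, 0.004, 0.0, 0.125, 0], [0.07, 0.004, 0.0, 0.125, 0], [0.02, 0.004, 0.0, 0.125, 0], [0.02, 0.004, 0.0, 0.125, 0], [0.02, 0.004, 0.0, 0.125, 0], [0.02, 0.004, 0.0, 0.125, 0], [0.02, 0.004, 0.0, 0.125, 0], [0.02, 0.004, 0.0, 0.125, 0]]], "newtons": 25}}

```text
t: 10.8
ee_pos: [0.4295, 0.218, 0.06]
orientation: [0.996, 0.092, 0.0, -0.0]
force: [0.8, 0.8, 2.1]
gripper_width: 0.0347
gripper_force: 24.4
```

Call:
{"api": "play_rows", "payload": {"deltas": [[[0.02, 0.0, 0.0, -0.03, 0], [0.02, 0.0, 0.0, -0.07, 0], [0.02, 0.0, 0.0, -0.12, 0], [0.02, 0.0, 0.0, -0.16, 0], [0.02, 0.0, 0.0, -0.16, 0]]]}}

```text
t: 11.3
ee_pos: [0.4311, 0.2192, 0.2243]
orientation: [0.996, 0.092, 0.004, -0.001]
force: [0.9, 0.4, -2.4]
gripper_width: 0.0351
gripper_force: 24.4
```

```bash
python3 - <<'E'
from run import *
delta([[.525,-.2375,.21],[.525,-.2375,.135]],5.6)
E
```

```text
t 11.3 ee [0.4311 0.2192 0.2243] phi 10.5 F [ 0.8985  0.3842 -2.3989] w 0.0351
[  9.  466.1  13.9] 4.9
[  8.5 466.2  88.9] 4.9
```

Call:
{"api": "play_rows", "payload": {"deltas": [[[0.02, 0.0, 0.03, -0.05, 0], [0.02, 0.009, 0.466, -0.06, 4.9], [0.02, 0.009, 0.466, -0.06, 4.9], [0.02, 0.009, 0.466, -0.06, 4.9], [0.02, 0.009, 0.466, -0.06, 4.9], [0.02, 0.009, 0.466, -0.06, 4.9], [0.02, 0.009, 0.466, -0.06, 4.9], [0.02, 0.009, 0.466, -0.06, 4.9], [0.02, 0.009, 0.466, -0.06, 4.9], [0.02, 0.009, 0.466, -0.06, 4.9]]]}}

```text
t: 12.3
ee_pos: [0.5224, -0.2416, 0.2783]
orientation: [0.999, 0.048, -0.001, -0.0]
force: [0.1, 0.1, -1.6]
gripper_width: 0.0346
gripper_force: 24.4
```

Call:
{"api": "play_rows", "payload": {"deltas": [[[0.02, 0.0, 0.0, 0.0, 0], [0.02, 0.0, 0.0, 0.0, 0]]]}}

```text
t: 12.5
ee_pos: [0.5225, -0.2392, 0.278]
orientation: [0.999, 0.048, -0.001, -0.001]
force: [0.1, 0.6, -1.6]
gripper_width: 0.0343
gripper_force: 24.7
```

```bash
python3 - <<'E'
from run import *
delta([[.525,-.2375,.16]],5.6)
E
```

```text
t 12.5 ee [ 0.5225 -0.2392  0.278 ] phi 5.52 F [ 0.0899  0.6101 -1.6393] w 0.0343
[  2.9  -1.3 118. ] -0.1
```

Lower to about 12 mm above the label (TCP 0.16), then look from the side.

Call:
{"api": "play_rows", "payload": {"deltas": [[[0.02, 0.003, -0.001, 0.04, 0], [0.02, 0.003, -0.001, 0.08, 0], [0.02, 0.003, -0.001, 0.116, 0], [0.02, 0.003, -0.001, 0.116, 0], [0.02, 0.003, -0.001, 0.116, 0]]]}}

```text
t: 13.0
ee_pos: [0.526, -0.2364, 0.164]
orientation: [0.999, 0.05, -0.0, -0.0]
force: [0.8, 0.5, -1.5]
gripper_width: 0.034
gripper_force: 24.7
```

```bash
python3 - <<'E'
from run import *
import cv2
b=bot.get_image('side'); cv2.imwrite('pics/s2.png',cv2.resize(b[190:290,290:400,::-1],(660,600),interpolation=cv2.INTER_CUBIC))
s=bot.read_state();R=Rot.from_quat(s['orientation']).as_matrix();p=s['ee_pos'];delta([])
print('tip',[(r['xy'],round(r['confidence'],2)) for n in('stamp_face','stamp','mark') for r in bot.tip_of('side',n)[:1]])
for off in(-.004,0): print(off,'front foot corners in crop',[((proj('side',p+R@[off+x,-.019,z])-[290,190])*6).round() for x in(-.027,.027) for z in(.060,.036)])
P=place([.525,-.2375,.098],[box(-.032,.032,-.024,.024,.0865,.0865)])[0][::2]
print('frame',[((proj('side',q)-[290,190])*6).round() for q in P])
E
```

```text
t 13.05 ee [ 0.5267 -0.2369  0.1651] phi 5.67 F [-0.6768  0.0107 -0.9257] w 0.0342
tip [([344.2, 237.0], 0.56), ([343.9, 239.2], 0.89), ([344.6, 238.8], 0.65)]
-0.004 front foot corners in crop [array([383., 300.]), array([385., 249.]), array([259., 296.]), array([260., 246.])]
0 front foot corners in crop [array([374., 299.]), array([375., 249.]), array([250., 296.]), array([251., 246.])]
frame [array([388., 296.]), array([388., 343.]), array([247., 292.]), array([242., 338.])]
```

View pics/s2.png

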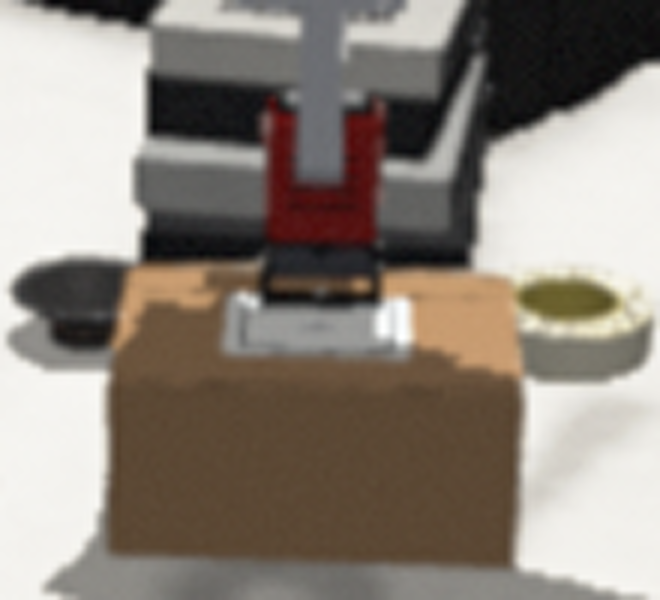

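Front foot corners are at crop (261,300) and (382,302), and the frame centre is at about x=319. The stamp sits about 4 mm behind the TCP in x, so I'll shift 1.5 mm and press gently.

Call:
{"api": "play_rows", "payload": {"deltas": [[[0.02, 0.0015, 0.0, 0.006, 0], [0.02, 0.0015, 0.0, 0.012, 0], [0.02, 0.0015, 0.0, 0.016, 0], [0.02, 0.0015, 0.0, 0.019, 0], [0.02, 0.0015, 0.0, 0.022, 0], [0.02, 0.0015, 0.0, 0.024, 0], [0.02, 0.0015, 0.0, 0.024, 0]]]}}

```text
t: 13.9
ee_pos: [0.5274, -0.2371, 0.1394]
orientation: [0.999, 0.049, -0.0, -0.0]
force: [-1.1, 1.8, 4.7]
gripper_width: 0.0343
gripper_force: 24.8
```

```bash
python3 - <<'E'
from run import *
import cv2
delta([])
b=bot.get_image('side'); cv2.imwrite('pics/s3.png',cv2.resize(b[190:290,290:400,::-1],(660,600),interpolation=cv2.INTER_CUBIC))
E
```

```text
t 13.9 ee [ 0.5274 -0.2371  0.1394] phi 5.62 F [-1.0539  1.7565  4.7493] w 0.0343
```

View pics/s3.png

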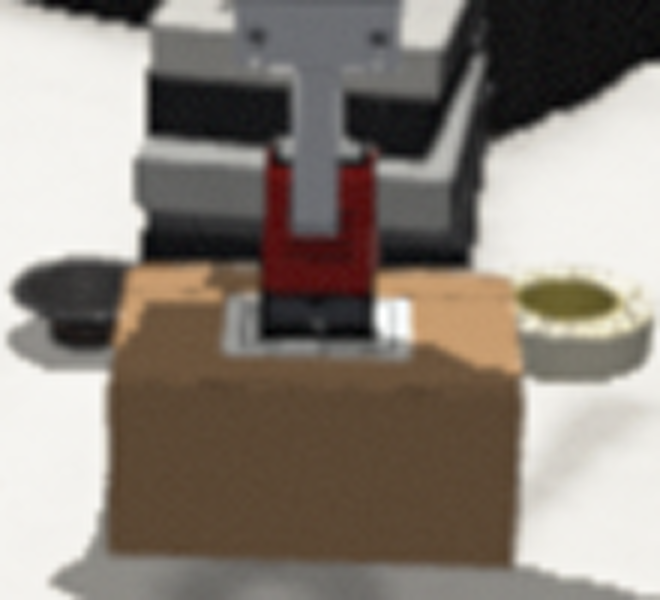

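The foot spans crop 260–377 inside the frame (about 243–393), with its front edge at row 340 and the frame line at about 346, so it is centred. I'll press the rest of the way.

Call:
{"api": "play_rows", "payload": {"deltas": [[[0.02, 0.0, 0.0, 0.002, 0], [0.02, 0.0, 0.0, 0.003, 0], [0.02, 0.0, 0.0, 0.003, 0], [0.02, 0.0, 0.0, 0.004, 0], [0.02, 0.0, 0.0, 0.004, 0], [0.02, 0.0, 0.0, 0.004, 0]]]}}

```text
t: 14.55
ee_pos: [0.5274, -0.237, 0.1358]
orientation: [0.999, 0.049, 0.0, -0.0]
force: [-2.4, 2.3, 6.3]
gripper_width: 0.0343
gripper_force: 24.8
```

Call:
{"api": "play_rows", "payload": {"deltas": [[[0.02, 0.0, 0.0, 0.0005, 0], [0.02, 0.0, 0.0, 0.001, 0], [0.02, 0.0, 0.0, 0.001, 0], [0.02, 0.0, 0.0, 0.001, 0]]]}}

```text
t: 14.95
ee_pos: [0.5274, -0.237, 0.1348]
orientation: [0.999, 0.049, 0.0, -0.0]
force: [-2.0, 3.6, 6.3]
gripper_width: 0.0343
gripper_force: 24.8
```

Call:
{"api": "play_rows", "payload": {"deltas": [[[0.02, 0.0, 0.0, 0.0005, 0], [0.02, 0.0, 0.0, 0.001, 0], [0.02, 0.0, 0.0, 0.001, 0], [0.02, 0.0, 0.0, 0.001, 0], [0.02, 0.0, 0.0, 0.001, 0]]]}}

```text
t: 15.45
ee_pos: [0.5277, -0.2368, 0.1342]
orientation: [0.999, 0.049, 0.0, -0.0]
force: [-3.9, 5.1, 12.8]
gripper_width: 0.034
gripper_force: 24.9
```

```bash
python3 -c "
from bench import bot
s=bot.read_state();print(s['force'],s['t']);print(bot.sign_off())"
```

```text
[-3.8905419   5.12115117 12.82515337] 15.45
the job is handed in; nothing more can be done
None
```

I closed the carton with the plain flap down first and the labelled flap over it, and handed the job in at 15.5 s with the stamp still held pressed in the frame at about 14 N; the foot reached its stop, centring was judged from the camera images, and no verdict came back.

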